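Load the grommet press: sweep the brass grommets through the gate into the feed slot

ROBOT

A 6-joint arm with a two-finger parallel gripper is mounted at the origin on the work surface. World frame = base frame: x ahead of the robot, y to its left, z up, the work surface at z = 0. Lengths are in m, angles in degrees, forces in N, time in s.
With the tool pointing down it reaches from about 0.3 to 0.75 m from the base axis. Payload 8.5 kg.
Tool frame: the origin (TCP) lies at the very end of the fingers, on their centre line; the grasp point (between the pads) lies env.pinch_z behind it (env.pinch_z is the distance from the TCP to the grasp point, in m); z points along the fingers, y is the line along which they close (so a half turn about z gives the same grasp; the last joint's range is limited). The gripper opens to 85 mm and grips with 20 to 120 N. Pads are 22 mm wide; open, the fingers measure 114 mm over their backs; the gripper's body (76 mm by 85 mm) begins 54 mm behind the grasp point. The pads swing forward as they close: fully open they stand 13 mm farther back than shut.
Start: joints at [54.7, 21.807, 74.336, -0, 83.858, -12.336], TCP at [0.215, 0.506, 0.209] pointing down, gripper open.
Joint ranges: [-178.18, 178.18], [-50.72, 133.34], [12.68, 142.11], [-81.47, 261.47], [9.98, 163.14], [-165.26, 165.26]. Speed limits (degrees/s): [136.94, 136.94, 180, 180, 180, 180].

INTERFACE

Orientations are given as a 3x3 rotation matrix whose columns are the frame's x, y, z axes.
In Python, from rig import telemetry, get_image, env gives the robot as it stands. The module is installed in compiled form; this text tells all that it offers.
- The arm moves only by the tool apply_moves, never from a script. Its argument "series" is a list of rows, each a list of 7 numbers: the shift along the tool's x, y, z in mm, then the turn, a rotation vector about the tool's x, y, z in degrees, then the opening, from 0 (shut) to 1 (fully open). A call has 1 to 12 rows; each row shifts and turns the commanded pose from where the row before left it, along the tool's axes as they then stand; what a row does not reach is not made up. A row lasts 1/8 s, in which the tool goes at most 62.5 mm and 10.7 degrees, less where a joint would pass 70% of its speed; a pose out of reach is approached as far as the arm can. A call with a gripper value outside its range is refused whole. The fingers move at their own pace and stop on an object; "grip_force" is the grip in N (left out, the last holds). Time passes only in rows, so rows that do not move let the fingers close. It gives the time, the measured TCP pose, the force, the opening and the grip force at its end, in the units of the state.
- telemetry.observe(): the state, without advancing time (a new reading comes with each control period).
- get_image(name): name is "scene" or "side" or "wrist"; returns a dict with "frame" (400x640x3 uint8, red, green, blue), "z_map" (400x640 float32, m along the optical axis (not along the pixel's ray), 0 where there is no reading), "vertical_fov" (degrees; the focal length in pixels is half the picture's height over the tangent of half this angle, whatever the lens; pixels are square), "cx", "cy" (the principal point, pixels), "dist" ([k1, k2, p1, p2, k3] as OpenCV has them; the pictures are not rectified), "eye" and "attitude" of the camera in the world; the wrist camera has in their place "mount" (4x4, takes a point from camera to tool coordinates, whose origin is the TCP and whose axes are the flange's). Camera axes: x right, y up, looking along -z (the intrinsics and any distortion apply to the point x, -y, -z); pixel columns grow to the right and rows downward; lengths in m; the calibration is good to about 2 mm. A picture is of the moment at which its call begins: read the wrist's pose just before it.
- env.close_job(): hands the job in; it is judged then, once.
The state is a dict: "time_s": time; "q": joint angles; "qvel": joint speeds; "joint_efforts": joint torques, N m; "position": TCP position; "tool_rot": TCP orientation; "ft_force": force on the tool from outside, world axes, zero at the start; "wrist_torque": the same for the moment, N m; "grip_width": finger opening in m; "gripper_force": force on a finger pad.
Only numpy, scipy, OpenCV 4.12 (cv2) and the standard library are available. Lean on these libraries where they do the work, as an engineer would, in place of code of your own. Each camera call takes 0.05 s, during which the arm holds its last target. There are 200 camera calls.

TASK

With the fingertips, sweep the three brass grommets one at a time across the pan and through the gate into the feed slot of the grommet press, until all three lie flat in a row, wholly inside the slot between the gate and the red stop. Only push them: do not pick any grommet up. Leave the two black grommets in the pan, do not disturb the tin, the punch and the carving tools nearby, and finish with the hand clear of everything.

Things in the scene. Friction and masses are not known exactly. Their poses are not given: they have to be found in the camera images.
- gate (a point): mouth of the feed slot, midway between its rails, at the height of the level floor shared by pan and slot (75 mm above the table). x: feed direction from the pan into the slot; y: level, left of it; z up. The pan lies at x < 0, the slot at x > 0. Two flared dark cheeks, 6 mm thick, 5 mm high, narrow the way from about 65 mm at x = -29 mm to 33 mm at x = 0
- pan (a point): middle of the floor of the open pan, 108 mm before the gate, same axes; the pan measures 216 mm along x and 252 mm along y inside its blue rim. Rim, cheeks and slot rails all stand 5 mm above the floor, lower than a grommet's barrel: fingertips held 6 to 10 mm above the floor pass over them all and still push a barrel
- stop (a point): foot of the red stop blade's near face, end of the feed slot, 100 mm from the gate, same axes; the blade is 50 mm wide, 16 mm high. The slot is straight, open on top, 33 mm wide between dark rails 6 mm thick; it just holds three grommets in a row (90 of 100 mm), and one pushed in shoves those before it along
- press_head (a point): top of the green grommet press's head, over its dies, 252 mm past the gate along the feed direction, same axes. Press, pan and slot are one fixed unit. The press begins 225 mm past the gate and its head tops out 280 mm above the table, its lever at 340 mm; nothing of the unit nearer than that stands more than 16 mm above the pan's floor
- brass_1: brass (yellow) sheet-metal banner grommet on the pan, flange down, barrel up: flange 30 mm across, 3 mm thick; barrel 19 mm across with a 16 mm hole (too small for a fingertip); 12 mm tall overall, about 14 g, loose. Origin: centre of its underside (floor height); z up; yaw means nothing
- brass_2: brass (yellow) sheet-metal banner grommet on the pan, flange down, barrel up: flange 30 mm across, 3 mm thick; barrel 19 mm across with a 16 mm hole (too small for a fingertip); 12 mm tall overall, about 14 g, loose. Origin: centre of its underside (floor height); z up; yaw means nothing
- brass_3: brass (yellow) sheet-metal banner grommet on the pan, flange down, barrel up: flange 30 mm across, 3 mm thick; barrel 19 mm across with a 16 mm hole (too small for a fingertip); 12 mm tall overall, about 14 g, loose. Origin: centre of its underside (floor height); z up; yaw means nothing
- black_1: black sheet-metal banner grommet on the pan, flange down, barrel up: flange 30 mm across, 3 mm thick; barrel 19 mm across with a 16 mm hole (too small for a fingertip); 12 mm tall overall, about 14 g, loose. Origin: centre of its underside (floor height); z up; yaw means nothing. It stays in the pan; it may be nudged there
- black_2: black sheet-metal banner grommet on the pan, flange down, barrel up: flange 30 mm across, 3 mm thick; barrel 19 mm across with a 16 mm hole (too small for a fingertip); 12 mm tall overall, about 14 g, loose. Origin: centre of its underside (floor height); z up; yaw means nothing. It stays in the pan; it may be nudged there
- tin: steel tin with a paper label, 66 mm across, 45 mm tall, on the 18 mm plywood board beside the slot, left of the feed direction; origin: centre of its underside. Bystander
- punch: dark steel hole punch standing upright, 28 mm across, 88 mm tall, on the 18 mm plywood board beside the slot, right of the feed direction; origin: centre of its underside. Bystander
- gouge: carving gouge with a wooden handle, 175 mm long, lying on the blue lino block; origin: underside near its middle, x towards the blade. Bystander
- lino_cutter: red lino cutter, 128 mm long, lying on the blue lino block; origin: underside near its middle, x towards the blade. Bystander

How it is judged (in metres and radians):
On the way, in this order (a step that is already met when the one before it is completed fails the run):
1. a first brass grommet lies in the slot (((x of brass_1 in the frame of gate between 0.013 and 0.09 m and y of brass_1 in the frame of gate between -0.005 and 0.005 m and z of brass_1 in the frame of gate between -0.004 and 0.004 m and angle between brass_1's own z axis and vertical below 0.15 rad) or (x of brass_2 in the frame of gate between 0.013 and 0.09 m and y of brass_2 in the frame of gate between -0.005 and 0.005 m and z of brass_2 in the frame of gate between -0.004 and 0.004 m and angle between brass_2's own z axis and vertical below 0.15 rad) or (x of brass_3 in the frame of gate between 0.013 and 0.09 m and y of brass_3 in the frame of gate between -0.005 and 0.005 m and z of brass_3 in the frame of gate between -0.004 and 0.004 m and angle between brass_3's own z axis and vertical below 0.15 rad))), for 0.1 s.
2. two brass grommets lie in the slot ((((x of brass_1 in the frame of gate between 0.013 and 0.09 m and y of brass_1 in the frame of gate between -0.005 and 0.005 m and z of brass_1 in the frame of gate between -0.004 and 0.004 m and angle between brass_1's own z axis and vertical below 0.15 rad) and (x of brass_2 in the frame of gate between 0.013 and 0.09 m and y of brass_2 in the frame of gate between -0.005 and 0.005 m and z of brass_2 in the frame of gate between -0.004 and 0.004 m and angle between brass_2's own z axis and vertical below 0.15 rad)) or ((x of brass_1 in the frame of gate between 0.013 and 0.09 m and y of brass_1 in the frame of gate between -0.005 and 0.005 m and z of brass_1 in the frame of gate between -0.004 and 0.004 m and angle between brass_1's own z axis and vertical below 0.15 rad) and (x of brass_3 in the frame of gate between 0.013 and 0.09 m and y of brass_3 in the frame of gate between -0.005 and 0.005 m and z of brass_3 in the frame of gate between -0.004 and 0.004 m and angle between brass_3's own z axis and vertical below 0.15 rad)) or ((x of brass_2 in the frame of gate between 0.013 and 0.09 m and y of brass_2 in the frame of gate between -0.005 and 0.005 m and z of brass_2 in the frame of gate between -0.004 and 0.004 m and angle between brass_2's own z axis and vertical below 0.15 rad) and (x of brass_3 in the frame of gate between 0.013 and 0.09 m and y of brass_3 in the frame of gate between -0.005 and 0.005 m and z of brass_3 in the frame of gate between -0.004 and 0.004 m and angle between brass_3's own z axis and vertical below 0.15 rad)))), for 0.1 s.
3. all three brass grommets lie in the slot (x of brass_1 in the frame of gate between 0.013 and 0.09 m and y of brass_1 in the frame of gate between -0.005 and 0.005 m and z of brass_1 in the frame of gate between -0.004 and 0.004 m and angle between each of brass_1, brass_2, brass_3's own z axis and vertical below 0.15 rad and x of brass_2 in the frame of gate between 0.013 and 0.09 m and y of brass_2 in the frame of gate between -0.005 and 0.005 m and z of brass_2 in the frame of gate between -0.004 and 0.004 m and x of brass_3 in the frame of gate between 0.013 and 0.09 m and y of brass_3 in the frame of gate between -0.005 and 0.005 m and z of brass_3 in the frame of gate between -0.004 and 0.004 m), for 0.1 s.
At the end, for the whole second after the job is handed in: All three brass grommets lie flat and at rest in the feed slot, past the gate (centre at least 13 mm in, so the flange is inside to within 2 mm) and before the stop; both black grommets are at rest on the pan (centre at least 5 mm before the gate); all at rest (all of step 3 and x of black_1 in the frame of gate between -0.216 and -0.005 m and y of black_1 in the frame of gate between -0.126 and 0.126 m and z of black_1 in the frame of gate between -0.004 and 0.006 m and x of black_2 in the frame of gate between -0.216 and -0.005 m and y of black_2 in the frame of gate between -0.126 and 0.126 m and z of black_2 in the frame of gate between -0.004 and 0.006 m and linear speed of each of brass_1, brass_2, brass_3, black_1, black_2 below 0.01 m/s); the robot touches nothing.
It fails at once if a grommet is lifted more than 15 mm off the floor of pan and slot (z of any of brass_1, brass_2, brass_3, black_1, black_2 in the frame of gate above 0.015 m).
It fails at once if a black grommet goes into the gate ((x of black_1 in the frame of gate between 0 and 0.1 m and y of black_1 in the frame of gate between -0.02 and 0.02 m) or (x of black_2 in the frame of gate between 0 and 0.1 m and y of black_2 in the frame of gate between -0.02 and 0.02 m)).
It fails at once if a grommet is knocked off the pan (z of any of brass_1, brass_2, brass_3, black_1, black_2 in the frame of gate below -0.02 m).
It fails at once if the tin, the punch or a carving tool is moved by more than 20 mm (distance of any of tin, punch, gouge, lino_cutter from where it was at the start of the episode above 0.02 m).
It also fails if it takes over 64 s, if anything falls off the work surface, if the arm or the gripper's body presses on something with over 40 N, if the wrist force passes 120 N, or if a joint passes its speed limit or range.

## Working session

There is one attempt and no reset: what is moved stays moved. The work goes in short steps, Python scripts to look and compute and a tool call to move; the robot and the scene stay as the last step left them, time stands still between calls to the robot, and variables do not carry over. Pictures are saved under pics/ and viewed, at most 10 in all, crops included, and the job is handed in when it is done.

Besides the shell and the picture viewer there is one more tool, called as name(argument=value, ...) on one line, values as JSON. apply_moves: Moves the arm, as the interface text tells. Its arguments: {"type":"object","properties":{"series":{"type":"array"},"grip_force":{"type":"number"}},"required":["series"]}

```bash
mkdir -p pics
cat > h.py <<'E'
import numpy as np, cv2
from rig import telemetry, get_image, env
def K(im):
    h=im["frame"].shape[0]; f=h/2/np.tan(np.radians(im["vertical_fov"])/2)
    return np.array([[f,0,im["cx"]],[0,f,im["cy"]],[0,0,1.]])
def ray(im,uv):
    p=cv2.undistortPoints(np.array(uv,float).reshape(-1,1,2),K(im),np.array(im["dist"],float)).reshape(-1,2)
    return np.c_[p[:,0],-p[:,1],-np.ones(len(p))]
def pose(im,st=None):
    if "eye" in im: return np.array(im["attitude"]),np.array(im["eye"])
    M=np.array(im["mount"]);R=np.array(st["tool_rot"]);t=np.array(st["position"])
    return R@M[:3,:3],R@M[:3,3]+t
def on_z(im,uv,z,st=None):
    R,e=pose(im,st);d=ray(im,uv)@R.T
    return e+d*((z-e[2])/d[:,2])[:,None]
def pt(im,uv,st=None):
    R,e=pose(im,st);u=np.array(uv).reshape(-1,2);d=ray(im,u)
    z=im["z_map"][u[:,1].astype(int),u[:,0].astype(int)]
    return e+(d*z[:,None])@R.T
def grab(n,name=None):
    st=telemetry.observe();im=get_image(n)
    if name: cv2.imwrite(f"pics/{name}.png",im["frame"][:,:,::-1])
    return im,st
E
python3 - <<'E'
from h import *
for n in("scene","side","wrist"):
    im,st=grab(n,n+"0")
    print(n,im["vertical_fov"],im["cx"],im["cy"],im["dist"],pose(im,st))
a=[cv2.imread(f"pics/{n}0.png") for n in("scene","side")]
print(st["position"],np.round(st["tool_rot"],3),env.pinch_z,st["grip_width"],st["time_s"])
E
```

```text
scene 53.87769470634135 321.0042943281319 202.3648461528543 [-0.03991167  0.          0.          0.          0.        ] (array([[ 0.70944559, -0.37443401,  0.5970646 ],
       [ 0.70444182,  0.40221587, -0.58479408],
       [-0.02118207,  0.83547685,  0.54911725]]), array([ 1.21078532, -0.55565095,  0.75718887]))
side 53.778206047357635 324.8617502524762 201.73835629508875 [0.02687653 0.         0.         0.         0.        ] (array([[-0.9129193 ,  0.32460124, -0.24741137],
       [-0.40795706, -0.70758236,  0.57697334],
       [ 0.01222234,  0.62766332,  0.77838896]]), array([0.34386767, 0.61068836, 0.93328309]))
wrist 69.6984842280573 313.71517707070393 195.31382541144242 [-0.04973119  0.          0.          0.          0.        ] (array([[ 0.39023513, -0.88548098, -0.25226967],
       [ 0.92071453,  0.37496152,  0.10811391],
       [-0.0011414 , -0.27445819,  0.96159836]]), array([0.15020573, 0.53324131, 0.37334369]))
[0.21438849 0.50616086 0.20854926] [[-0.921  0.39  -0.001]
 [ 0.39   0.921 -0.001]
 [ 0.    -0.001 -1.   ]] 0.0187 0.08545812826580679 0.1
```

View pics/scene0.png

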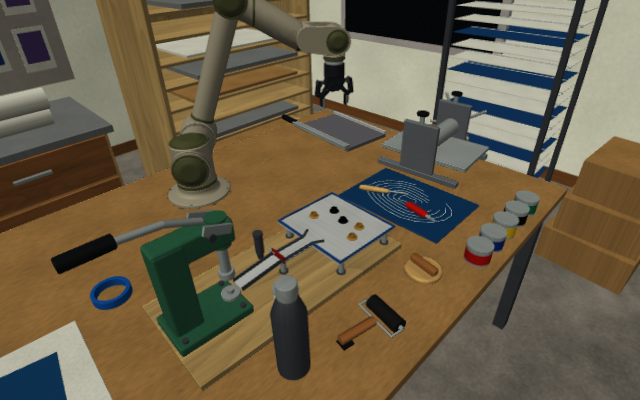

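View pics/wrist0.png

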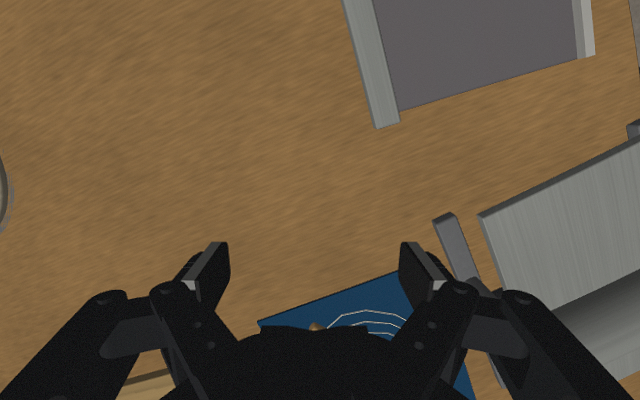

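The scene view shows the pan with its corners at about (280,220), (334,194), (394,230) and (340,262). Brass is near (314,215), (359,226) and (351,237), black near (334,210) and (344,219), and the gate near (315,240). The wrist camera doesn't see the pan yet.

View pics/side0.png

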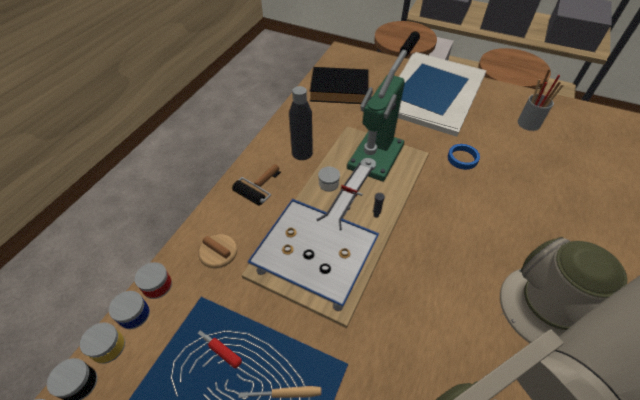

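Run:
```python
from h import *
im,st=grab("scene")
print(pt(im,[(314,214),(359,226),(351,237),(334,210),(344,219)]).round(3))
print(on_z(im,[(280,220),(334,194),(394,230),(340,262)],.08).round(3), on_z(im,[(314,240),(280,255)],.075).round(3))
cv2.imwrite("pics/crop.png",cv2.resize(im["frame"][180:300,220:410,::-1],None,fx=4,fy=4,interpolation=cv2.INTER_CUBIC))
```

```text
[[0.498 0.111 0.075]
 [0.647 0.145 0.087]
 [0.659 0.097 0.082]
 [0.538 0.157 0.085]
 [0.592 0.143 0.085]]
[[0.453 0.016 0.08 ]
 [0.471 0.229 0.08 ]
 [0.725 0.205 0.08 ]
 [0.705 0.002 0.08 ]] [[ 0.588  0.024  0.075]
 [ 0.568 -0.082  0.075]]
```

The side view is clear: pan corners (300,203), (378,234), (340,300), (252,252), brass at (291,232), (288,249), (345,253), black at (308,254), (325,268). The tin is at (329,178), the punch at (379,205) and the stop at (352,188). I'll move the wrist camera over the pan to refine this.

```bash
cat >> h.py <<'E'
def plan(way,op,step=55.,astep=10.):
    """way: list of (x,y,z,yaw_deg,maxstep_mm or None); prints tool-frame rows from the measured pose."""
    st=telemetry.observe();p=np.array(st["position"])*1000;R=np.array(st["tool_rot"])
    yaw=np.degrees(np.arctan2(R[1,0],R[0,0]));rows=[]
    for w in way:
        q=np.array(w[:3])*1000;dy=(w[3]-yaw+180)%360-180;s=w[4] if len(w)>4 and w[4] else step
        p0,y0=p.copy(),yaw
        n=max(1,int(np.ceil(np.linalg.norm(q-p)/s)),int(np.ceil(abs(dy)/astep)))
        for i in range(1,n+1):
            t=p0+(q-p0)*i/n;ty=y0+dy*i/n;c,s_=np.cos(np.radians(yaw)),np.sin(np.radians(yaw))
            d=t-p;r=[round(v) for v in(c*d[0]+s_*d[1],s_*d[0]-c*d[1],-d[2])];a=round(yaw-ty,1)
            rows.append(r+[0,0,a,op]);p=p+[c*r[0]+s_*r[1],s_*r[0]-c*r[1],-r[2]];yaw-=a
    print(p.round(1),round(yaw,1),len(rows))
    for i in range(0,len(rows),12):print(str(rows[i:i+12]).replace(" ",""))
E
python3 - <<'E'
from h import *
plan([(.585,.02,.30,87)],.14)
E
```

```text
[585.2  19.8 299.8] 87.0 12
[[-44,-25,-8,0,0,np.float64(5.8),0.14],[-47,-21,-7,0,0,np.float64(5.9),0.14],[-48,-16,-8,0,0,np.float64(5.8),0.14],[-50,-10,-7,0,0,np.float64(5.8),0.14],[-51,-6,-8,0,0,np.float64(5.9),0.14],[-51,-1,-8,0,0,np.float64(5.8),0.14],[-50,5,-7,0,0,np.float64(5.9),0.14],[-50,10,-8,0,0,np.float64(5.8),0.14],[-49,15,-7,0,0,np.float64(5.8),0.14],[-47,20,-8,0,0,np.float64(5.9),0.14],[-45,24,-8,0,0,np.float64(5.8),0.14],[-42,29,-7,0,0,np.float64(5.8),0.14]]
```

apply_moves(series=[[-44,-25,-8,0,0,5.8,0.14],[-47,-21,-7,0,0,5.9,0.14],[-48,-16,-8,0,0,5.8,0.14],[-50,-10,-7,0,0,5.8,0.14],[-51,-6,-8,0,0,5.9,0.14],[-51,-1,-8,0,0,5.8,0.14],[-50,5,-7,0,0,5.9,0.14],[-50,10,-8,0,0,5.8,0.14],[-49,15,-7,0,0,5.8,0.14],[-47,20,-8,0,0,5.9,0.14],[-45,24,-8,0,0,5.8,0.14],[-42,29,-7,0,0,5.8,0.14]])

```text
time_s: 1.7
position: [0.5861, 0.0185, 0.3003]
tool_rot: [[0.055, 0.998, -0.0], [0.998, -0.055, 0.0], [0.0, -0.0, -1.0]]
ft_force: [0.8, 0.5, 0.8]
grip_width: 0.0115
gripper_force: 0.0
```

```bash
sed -i 's/a=round(yaw-ty,1)/a=round(float(yaw-ty),1)/' h.py
python3 - <<'E'
from h import *
im,st=grab("wrist","wrist1")
print(st["position"],np.round(st["tool_rot"],3),st["grip_width"],st["ft_force"],st["time_s"])
E
```

```text
[0.58607905 0.01846332 0.30029979] [[ 0.055  0.998 -0.   ]
 [ 0.998 -0.055  0.   ]
 [ 0.    -0.    -1.   ]] 0.011539853028134017 [0.81079314 0.52232392 0.83976777] 1.7
```

View pics/wrist1.png

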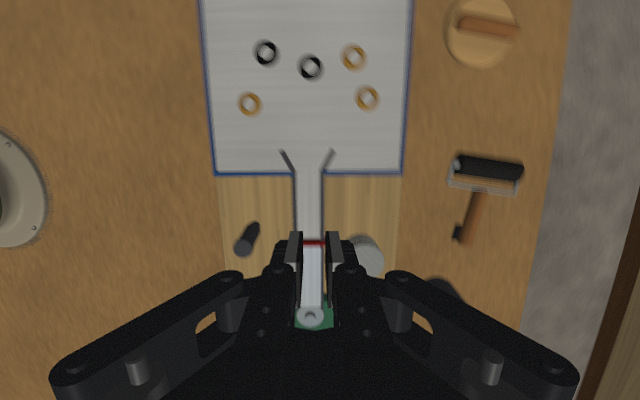

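The wrist view shows the pan with its blue near rim at row 174. The slot runs down from (308,174) between its rails to the stop at (313,243). Brass is at (250,104), (354,57), (367,97), black at (265,53), (310,67), the punch at (247,238) and the tin at (367,252). Next I'll segment it and fit the frame.

Run:
```python
from h import *
im,st=grab("wrist")
f=im["frame"];hsv=cv2.cvtColor(f,cv2.COLOR_RGB2HSV)
def blobs(m,lo,hi):
    n,l,s,c=cv2.connectedComponentsWithStats(cv2.morphologyEx(m,cv2.MORPH_CLOSE,np.ones((5,5),np.uint8)))
    return [(c[i],s[i]) for i in range(1,n) if lo<s[i][4]<hi]
pan=np.zeros(f.shape[:2],np.uint8);pan[0:168,218:398]=1;pan[145:168,270:345]=0
for nm,m in(("brass",(hsv[...,1]>90)&(hsv[...,0]<30)),("black",hsv[...,2]<70)):
    for c,s in blobs((m&(pan>0)).astype(np.uint8)*255,40,2000):
        print(nm,c.round(1),s,on_z(im,[c],.083,st).round(4))
blue=((hsv[...,0]>100)&(hsv[...,0]<130)&(hsv[...,1]>110)).astype(np.uint8)
# near rim rows by column
L=[]
for u in list(range(225,285,4))+list(range(335,395,4)):
    v=np.where(blue[160:185,u])[0]
    if len(v):L.append((u,160+v.mean()))
P=on_z(im,L,.080,st);k=np.polyfit(P[:,0],P[:,1],1);print("rim near",k,"at .58",np.polyval(k,.58), len(L), np.abs(np.polyval(k,P[:,0])-P[:,1]).max())
for nm,a,b in(("left",190,225),("right",392,420)):
    L=[]
    for v in range(5,165,6):
        u=np.where(blue[v,a:b])[0]
        if len(u):L.append((a+u.mean(),v))
    P=on_z(im,L,.080,st);k=np.polyfit(P[:,1],P[:,0],1);print(nm,k,np.polyval(k,0.01),np.polyval(k,.11),len(L))
g=f.mean(2)
for v in range(185,232,8):
    r=g[v,285:335];d=np.where(r<90)[0]+285
    print(v,d, on_z(im,[(d.min(),v),(d.max(),v)],.080,st)[:,:2].round(4).tolist())
for nm,uv in(("stop",(313,243)),):print(nm,on_z(im,[uv],.09,st))
```

```text
brass [346.7  50.1] [336  38  23  25 329] [[0.6384 0.1552 0.083 ]]
brass [360.8  90.6] [350  79  23  24 309] [[0.6544 0.1069 0.083 ]]
brass [243.6  98.5] [232  87  23  24 311] [[0.5057 0.1071 0.083 ]]
black [259.4  47.2] [248  35  23  25 339] [[0.5323 0.1655 0.083 ]]
black [303.8  60.7] [293  48  23  25 323] [[0.5853 0.1464 0.083 ]]
rim near [-0.03966661  0.03613407] at .58 0.01312743290387327 30 0.0006368170027750905
left [0.03858203 0.44671547] 0.4471012880146111 0.45095949150116277 27
right [0.04011475 0.701246  ] 0.701647149121063 0.7056586237281394 27
185 [288 289 290 291 316 317 318 319] [[0.5519, -0.0101], [0.5946, -0.0129]]
193 [288 289 290 291 292 316 317 318 319] [[0.5509, -0.0215], [0.5939, -0.0243]]
201 [288 289 290 291 292 317 318 319 320] [[0.5499, -0.0331], [0.5946, -0.036]]
209 [289 290 291 292 317 318 319 320] [[0.5502, -0.045], [0.5939, -0.0478]]
217 [289 290 291 292 293 317 318 319 320] [[0.5492, -0.057], [0.5933, -0.0598]]
225 [290 291 292 293 317 318 319 320] [[0.5495, -0.0693], [0.5926, -0.072]]
stop [[ 0.58102094 -0.09488075  0.09      ]]
```

The numbers agree with each other: pan width is about 254 mm between rim centres, and the slot centreline and pan axis match to under 1 mm. Gate ≈ (0.574, 0.0145), with feed along (-0.04, -0.999). I'll push each grommet with the two fingertips slightly apart so the barrel nests between them, following a curve into the gate. The right-hand-picture one (0.654, 0.107) goes first.

```bash
cat >> h.py <<'E'
G0=np.array([.574,.0145]);FD=np.array([-.0397,-.9992]);LF=np.array([.9992,-.0397])
def tg(p):d=np.array(p[:2])-G0;return np.array([d@FD,d@LF])
def tw(g):return G0+g[0]*FD+g[1]*LF
def push(gxy,ctrl=(-.055,0),end=(-.004,0),z=.0815,off=.0184,step=.009,op=.13):
    a=tg(gxy);b=np.array(ctrl);c=np.array(end);t=np.linspace(0,1,400)[:,None]
    B=(1-t)**2*a+2*t*(1-t)*b+t*t*c;T=2*(1-t)*(b-a)+2*t*(c-b)
    s=np.r_[0,np.cumsum(np.linalg.norm(np.diff(B,axis=0),axis=1))]
    def wp(i,back=0,zz=z,st=None):
        d=T[i]/np.linalg.norm(T[i]);w=tw(B[i]-(off+back)*d);dw=d[0]*FD+d[1]*LF
        return (*w,zz,np.degrees(np.arctan2(-dw[1],-dw[0])),st)
    way=[wp(0,.017,.12),wp(0,.017,z),wp(0,.001,z,8)]
    n=int(np.ceil(s[-1]/step))
    way+=[wp(int(np.argmin(abs(s-s[-1]*k/n))),0,z,14) for k in range(1,n+1)]
    print("gate frame start",a.round(4));plan(way,op)
E
python3 - <<'E'
from h import *
for p in [(.6384,.1552),(.5057,.1071),(.5323,.1655),(.5853,.1464)]:print(tg(p).round(3))
push((.6544,.1069))
E
```

```text
[-0.143  0.059]
[-0.09  -0.072]
[-0.149 -0.048]
[-0.132  0.006]
gate frame start [-0.0955  0.0767]
[574.7  36.5  81.1] 87.8 25
[[16,13,26,0,0,8.7,0.13],[18,11,25,0,0,8.8,0.13],[19,8,26,0,0,8.7,0.13],[20,5,25,0,0,8.7,0.13],[21,1,26,0,0,8.7,0.13],[20,-1,26,0,0,8.8,0.13],[21,-5,25,0,0,8.7,0.13],[0,0,39,0,0,-0.0,0.13],[-5,0,0,0,0,-0.0,0.13],[-6,0,0,0,0,-0.0,0.13],[-5,0,0,0,0,-0.0,0.13],[-10,0,0,0,0,-1.6,0.13]]
[[-9,0,0,0,0,-1.9,0.13],[-9,-1,0,0,0,-2.1,0.13],[-9,-1,0,0,0,-2.4,0.13],[-9,0,0,0,0,-2.7,0.13],[-9,-1,0,0,0,-3.2,0.13],[-9,-1,0,0,0,-3.6,0.13],[-9,-1,0,0,0,-4.3,0.13],[-9,-1,0,0,0,-5.1,0.13],[-9,-2,0,0,0,-5.8,0.13],[-9,-1,0,0,0,-6.8,0.13],[-9,-2,0,0,0,-7.1,0.13],[-10,-2,0,0,0,-7.9,0.13]]
[[-9,-2,0,0,0,-7.7,0.13]]
```

apply_moves(series=[[16,13,26,0,0,8.7,0.13],[18,11,25,0,0,8.8,0.13],[19,8,26,0,0,8.7,0.13],[20,5,25,0,0,8.7,0.13],[21,1,26,0,0,8.7,0.13],[20,-1,26,0,0,8.8,0.13],[21,-5,25,0,0,8.7,0.13],[0,0,39,0,0,0,0.13],[-5,0,0,0,0,0,0.13],[-6,0,0,0,0,0,0.13],[-5,0,0,0,0,0,0.13],[0,0,0,0,0,0,0.13]])

```text
time_s: 3.3
position: [0.6695, 0.1199, 0.0836]
tool_rot: [[0.899, 0.437, 0.002], [0.437, -0.899, 0.0], [0.002, 0.001, -1.0]]
ft_force: [-0.3, 1.0, -0.6]
grip_width: 0.011
gripper_force: 0.0
```

Run:
```python
from h import *
im,st=grab("wrist","wrist2")
print(st["position"],st["grip_width"],st["ft_force"],tg(st["position"]))
cv2.imwrite("pics/w2.png",cv2.resize(im["frame"][150:310,200:430,::-1],None,fx=3,fy=3,interpolation=cv2.INTER_CUBIC))
```

```text
[0.6694584  0.11989517 0.08362912] 0.010954401572507846 [-0.25722637  1.03361453 -0.64504639] [-0.10910055  0.09119784]
```

View pics/w2.png

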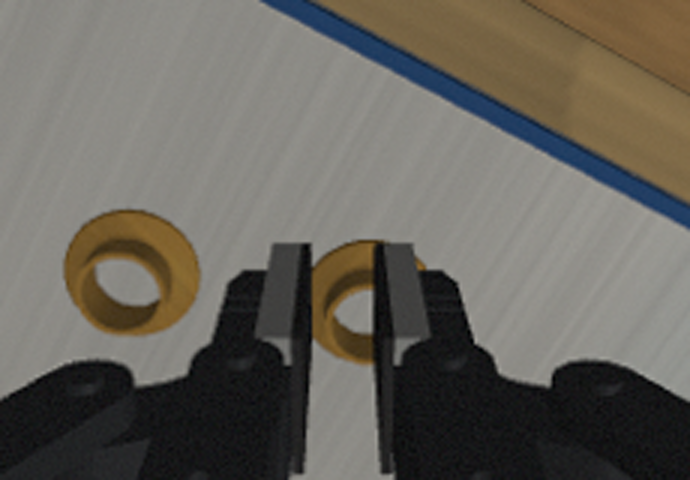

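The crop shows the held-back grommet at crop (365,300), partly behind the right finger and off to the right of the gap at (343). The second brass is at crop (132,272). I'll check the relative position numerically before going on.

Run:
```python
from h import *
im,st=grab("wrist")
R=np.array(st["tool_rot"]);p=np.array(st["position"])
s=lambda u,v:(200+u/3,150+v/3)
def tool(P):return ((P-p)@R*1000).round(1).tolist()
print("pos",p)
for nm,uv,z in(("B ctr hole top",(132,278),.087),("B flange l",(64,268),.077),("B flange r",(200,272),.077),("B flange top",(130,209),.077),("C flange top",(365,240),.078),("C flange bottom",(365,364),.076),("C flange left",(311,295),.077),("C flange right",(427,265),.077),("tipL rear",(290,243),p[2]),("tipR rear",(395,243),p[2]),("pad in L",(311,243),p[2]),("pad in R",(376,243),p[2])):
    P=on_z(im,[s(*uv)],z,st)[0];print(nm,P.round(4),"tool",tool(P))
u=[(int(a),int(b)) for a,b in(s(290,255),s(395,255),s(365,262),s(343,350),s(130,225),s(132,285))]
print(pt(im,u,st).round(4), im["z_map"][u[0][1],u[0][0]])
im,st=grab("side");f=im["frame"];hsv=cv2.cvtColor(f,cv2.COLOR_RGB2HSV)
m=((hsv[...,1]>100)&(hsv[...,0]<25)).astype(np.uint8);x=np.zeros_like(m);x[215:270,265:365]=1
n,l,t,c=cv2.connectedComponentsWithStats(m*x)
for i in range(1,n):
    if 10<t[i][4]<300:print(c[i].round(1),t[i],on_z(im,[c[i]],.082).round(4))
cv2.imwrite("pics/s2.png",cv2.resize(f[190:310,240:400,::-1],None,fx=5,fy=5,interpolation=cv2.INTER_CUBIC)[:600,:800])
```

```text
pos [0.66953285 0.12001672 0.083265  ]
B ctr hole top [0.6448 0.1554 0.087 ] tool [-6.7, -42.6, -3.8]
B flange l [0.635 0.17  0.077] tool [-9.2, -60.0, 6.2]
B flange r [0.6472 0.143  0.077 ] tool [-10.0, -30.4, 6.2]
B flange top [0.6541 0.1621 0.077 ] tool [4.5, -44.6, 6.2]
C flange top [0.67   0.1144 0.078 ] tool [-2.1, 5.3, 5.3]
C flange bottom [0.6422 0.1005 0.076 ] tool [-33.1, 5.6, 7.2]
C flange left [0.6529 0.119  0.077 ] tool [-15.5, -6.4, 6.2]
C flange right [0.6702 0.0995 0.077 ] tool [-8.3, 18.8, 6.3]
tipL rear [0.6645 0.1291 0.0833] tool [-0.5, -10.3, -0.0]
tipR rear [0.674  0.1096 0.0833] tool [-0.5, 11.3, 0.0]
pad in L [0.6664 0.1252 0.0833] tool [-0.5, -6.0, -0.0]
pad in R [0.6723 0.1131 0.0833] tool [-0.5, 7.4, 0.0]
[[0.6754 0.1325 0.115 ]
 [0.6826 0.1164 0.1136]
 [0.6656 0.1127 0.0784]
 [0.6482 0.1092 0.0849]
 [0.6511 0.1609 0.078 ]
 [0.6366 0.1552 0.0747]] 0.14408302
[268.7 221.9] [265 215  11  20 135] [[0.722  0.1046 0.082 ]]
[290.8 233.5] [286 229  10   8  38] [[0.6517 0.1134 0.082 ]]
[287.5 250.2] [283 246  10   8  44] [[0.6361 0.162  0.082 ]]
[344.5 254.1] [340 249  10   9  41] [[0.5009 0.1132 0.082 ]]
```

View pics/s2.png

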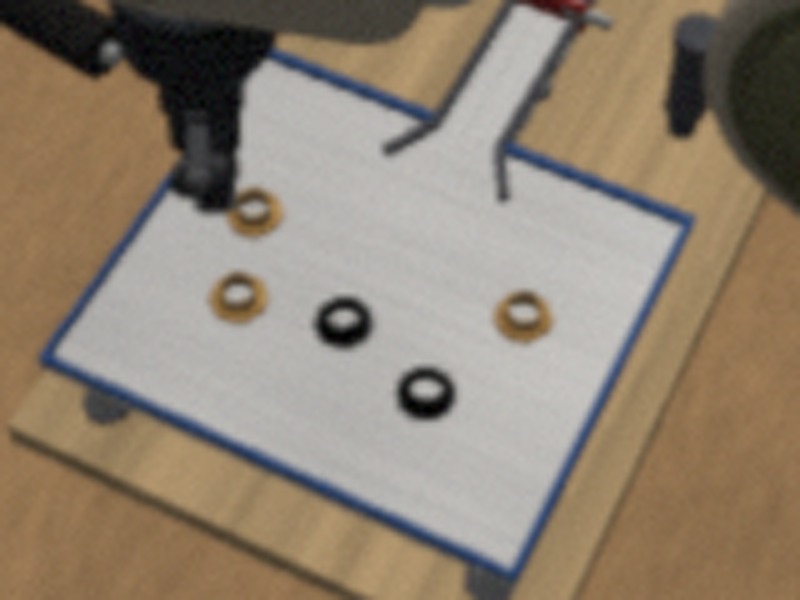

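The side view crop shows the fingers just behind the first brass grommet, with all the others undisturbed. The tips are about 5 mm to one side of it, so I'll back off, realign and push from the measured pose.

```bash
sed -i 's/def push(gxy,/def push(gxy,near=False,/; s/    way=\[wp(0,.017,.12),wp(0,.017,z)/    way=([wp(0,.011,z,12)] if near else [wp(0,.017,.12),wp(0,.017,.10,20),wp(0,.017,z,10),wp(0,.017,z)])+[wp(0,.001,z,8)/; s/,wp(0,.001,z,8)\]/]/' h.py; grep -n "way=(" h.py
python3 - <<'E'
from h import *
push((.6555,.1075),near=True)
E
```

```text
48:    way=([wp(0,.011,z,12)] if near else [wp(0,.017,.12),wp(0,.017,.10,20),wp(0,.017,z,10),wp(0,.017,z)])+[wp(0,.001,z,8)]
gate frame start [-0.0962  0.0777]
[575.   37.   81.6] 87.7 19
[[6,3,1,0,0,0.2,0.13],[5,2,0,0,0,0.1,0.13],[-5,0,0,0,0,0.0,0.13],[-5,0,0,0,0,0.0,0.13],[-9,0,0,0,0,-1.4,0.13],[-9,0,0,0,0,-1.8,0.13],[-8,-1,0,0,0,-1.8,0.13],[-9,0,0,0,0,-2.2,0.13],[-8,-1,0,0,0,-2.4,0.13],[-8,-1,0,0,0,-2.6,0.13],[-9,0,0,0,0,-3.3,0.13],[-8,-1,0,0,0,-3.6,0.13]]
[[-9,-1,0,0,0,-4.4,0.13],[-8,-2,0,0,0,-4.9,0.13],[-9,-1,0,0,0,-5.6,0.13],[-8,-2,0,0,0,-6.4,0.13],[-9,-2,0,0,0,-7.1,0.13],[-9,-1,0,0,0,-7.3,0.13],[-8,-2,0,0,0,-7.3,0.13]]
```

apply_moves(series=[[6,3,1,0,0,0.2,0.13],[5,2,0,0,0,0.1,0.13],[-5,0,0,0,0,0,0.13],[-5,0,0,0,0,0,0.13],[-9,0,0,0,0,-1.4,0.13],[-9,0,0,0,0,-1.8,0.13],[-8,-1,0,0,0,-1.8,0.13],[-9,0,0,0,0,-2.2,0.13],[-8,-1,0,0,0,-2.4,0.13],[-8,-1,0,0,0,-2.6,0.13],[-9,0,0,0,0,-3.3,0.13],[0,0,0,0,0,0,0.13]])

```text
time_s: 4.95
position: [0.6191, 0.0875, 0.0814]
tool_rot: [[0.753, 0.658, -0.0], [0.658, -0.753, 0.0], [-0.0, -0.0, -1.0]]
ft_force: [0.8, 0.1, 0.7]
grip_width: 0.011
gripper_force: 0.0
```

```bash
cat >> h.py <<'E'
def brass(st=None):
    """brass centres near the pan/slot from the wrist camera: ellipse of the flange, world at flange top"""
    im,st=grab("wrist");hsv=cv2.cvtColor(im["frame"],cv2.COLOR_RGB2HSV)
    m=((hsv[...,1]>100)&(hsv[...,0]<28)&(hsv[...,0]>12)).astype(np.uint8)
    m=cv2.morphologyEx(m,cv2.MORPH_OPEN,np.ones((2,2),np.uint8))
    R=np.array(st["tool_rot"]);p=np.array(st["position"])
    for c in cv2.findContours(m,cv2.RETR_EXTERNAL,cv2.CHAIN_APPROX_NONE)[0]:
        if len(c)<20:continue
        h=c.reshape(-1,2)
        P=on_z(im,h,.0775,st);g=np.array([tg(q) for q in P])
        if np.ptp(g,axis=0).max()>.05 or abs(g[:,1]).max()>.12 or g[:,0].max()>.06:continue
        (cx,cy),r=cv2.minEnclosingCircle((g*1e4).astype(np.float32))
        w=np.r_[tw([cx/1e4,cy/1e4]),.0765];print("gate",round(cx/10,1),round(cy/10,1),"r",round(r/10,1),"tool",((w-p)@R*1000).round(1),"world",w.round(4))
    print("tcp",p.round(4),"gate",(tg(p)*1000).round(1),"yaw",np.degrees(np.arctan2(R[1,0],R[0,0])).round(1),st["grip_width"].round(4),st["ft_force"].round(1),st["time_s"])
    return im,st
E
python3 - <<'E'
from h import *
im,st=brass()
cv2.imwrite("pics/w3.png",im["frame"][:,:,::-1])
E
```

```text
gate -80.5 -68.4 r 8.5 tool [-76.4 -80.1   4.9] world [0.5089 0.0976 0.0765]
gate 33.1 42.1 r 12.1 tool [-74.1  78.4   4.9] world [ 0.6148 -0.0203  0.0765]
gate -94.9 78.9 r 14.7 tool [40.6 10.6  4.9] world [0.6566 0.1062 0.0765]
gate -143.6 60.6 r 14.7 tool [ 60.7 -37.4   4.9] world [0.6402 0.1556 0.0765]Traceback (most recent call last):
  File "<stdin>", line 2, in <module>
  File "h.py", line 65, in brass
    print("tcp",p.round(4),"gate",(tg(p)*1000).round(1),"yaw",np.degrees(np.arctan2(R[1,0],R[0,0])).round(1),st["grip_width"].round(4),st["ft_force"].round(1),st["time_s"])
                                                                                                             ^^^^^^^^^^^^^^^^^^^^^^
AttributeError: 'float' object has no attribute 'round'
```

The grommet hasn't moved, so the fingertips passed over it. I'll measure from the depth image where the tips really are relative to the TCP.

```bash
sed -i 's/st\["grip_width"\].round(4),st\["ft_force"\].round(1)/round(st["grip_width"],4),np.round(st["ft_force"],1)/' h.py
python3 - <<'E'
from h import *
im,st=grab("wrist","w3")
R=np.array(st["tool_rot"]);p=np.array(st["position"])
v,u=np.mgrid[180:400:1,200:440:1];uv=np.c_[u.ravel(),v.ravel()]
P=(pt(im,uv,st)-p)@R*1000;z=im["z_map"][uv[:,1],uv[:,0]]
ok=(z>0)&(P[:,2]<2)&(abs(P[:,1])<40)&(np.abs(P[:,0])<60)
Q=P[ok];U=uv[ok]
for lo in range(-60,3,4):
    s=(Q[:,2]>=lo)&(Q[:,2]<lo+4)
    if s.any():print(lo,s.sum(),"x",Q[s,0].min().round(),Q[s,0].max().round(),"y",np.percentile(Q[s,1],[0,25,75,100]).round(),"px",U[s].min(0),U[s].max(0))
print(st["position"],st["q"])
cv2.imwrite("pics/w3c.png",cv2.resize(im["frame"][170:370,180:440,::-1],None,fx=3,fy=3,interpolation=cv2.INTER_CUBIC))
im,_=grab("side")
cv2.imwrite("pics/s3.png",cv2.resize(im["frame"][180:270,260:380,::-1],None,fx=6,fy=6,interpolation=cv2.INTER_CUBIC))
E
```

```text
-60 497 x -12.0 11.0 y [-12.  -7.   7.  12.] px [284 257] [343 307]
-56 207 x -12.0 11.0 y [-19.  -8.   8.  19.] px [270 254] [357 301]
-52 286 x -2.0 11.0 y [-19. -10.  11.  19.] px [270 249] [357 279]
-48 232 x -9.0 11.0 y [-19. -12.  12.  19.] px [272 246] [355 284]
-44 267 x -11.0 11.0 y [-19. -10.  10.  19.] px [273 242] [354 286]
-40 230 x 0.0 11.0 y [-19. -11.  11.  19.] px [274 238] [353 261]
-36 175 x 6.0 11.0 y [-19. -11.  12.  19.] px [275 235] [352 247]
-32 172 x -12.0 11.0 y [-18. -10.  10.  19.] px [278 232] [350 272]
-28 95 x -8.0 11.0 y [-16.  -6.   6.  13.] px [282 231] [339 264]
-24 5 x 6.0 10.0 y [-6. -6.  6.  6.] px [303 231] [324 237]
-8 52 x 31.0 33.0 y [ 4.  8. 12. 16.] px [321 180] [341 183]
-4 9 x 32.0 33.0 y [ 7.  8. 10. 11.] px [326 180] [333 181]
0 2 x 30.0 31.0 y [1. 2. 4. 6.] px [315 181] [323 183]
[0.61943072 0.0877036  0.08135115] [-2.76806625e+00  3.55586955e+01  7.23708207e+01  3.33390345e-03
  7.20553965e+01  4.61476164e+01]
```

View pics/s3.png

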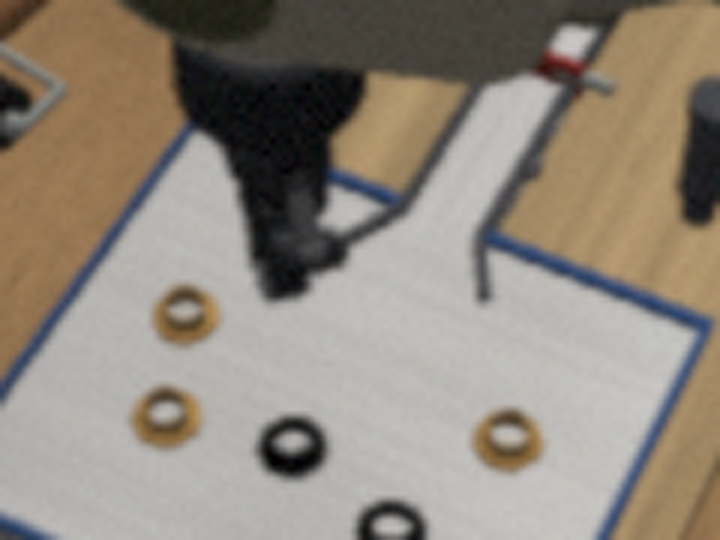

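The side crop also shows the finger end well above the floor. Its end is at crop (285,297), and nothing has been disturbed. I'll cross-check that height with the side camera.

Run:
```python
from h import *
im,st=grab("side")
p=np.array(st["position"])
for uv in((305,229.3),(307.5,229),(310,228.5)):
    for z in(.082,.09,.10,.107,.115):print(uv,z,(on_z(im,[uv],z)[0]-p).round(4)*1000)
R,e=pose(im);z=im["z_map"][205:231,296:318]
v,u=np.mgrid[205:231,296:318];P=pt(im,np.c_[u.ravel(),v.ravel()])
s=(np.linalg.norm(P[:,:2]-p[:2],axis=1)<.03)&(P[:,2]>.085);print("min z of finger points",np.sort(P[s,2])[:8].round(4))
```

```text
(305, 229.3) 0.082 [ 4.2 -1.7  0.8]
(305, 229.3) 0.09 [1.6 3.2 8.8]
(305, 229.3) 0.1 [-1.7  9.4 18.8]
(305, 229.3) 0.107 [-4.  13.7 25.8]
(305, 229.3) 0.115 [-6.7 18.6 33.8]
(307.5, 229) 0.082 [-1.3 -5.3  0.8]
(307.5, 229) 0.09 [-3.9 -0.3  8.8]
(307.5, 229) 0.1 [-7.1  5.9 18.8]
(307.5, 229) 0.107 [-9.4 10.2 25.8]
(307.5, 229) 0.115 [-12.   15.2  33.8]
(310, 228.5) 0.082 [-6.6 -9.5  0.8]
(310, 228.5) 0.09 [-9.2 -4.5  8.8]
(310, 228.5) 0.1 [-12.3   1.8  18.8]
(310, 228.5) 0.107 [-14.5   6.2  25.8]
(310, 228.5) 0.115 [-17.1  11.2  33.8]
min z of finger points [0.1091 0.1103 0.1105 0.111  0.1112 0.1124 0.1131 0.1143]
```

Both cameras put the real finger ends about 25 mm above the reported TCP (z ≈ 0.106 when the TCP reads 0.081). I'll command the TCP to about 0.057, stopping partway to check height and force.

```bash
sed -i 's/z=.0815,off=.0184/z=.058,off=.0187/; s/wp(0,.017,.12),wp(0,.017,.10,20)/wp(0,.017,.095),wp(0,.017,.075,15)/' h.py
python3 - <<'E'
from h import *
push((.656,.107))
E
```

```text
gate frame start [-0.0957  0.0783]
[574.8  37.6  58.2] 87.7 24
[[37,10,-7,0,0,8.0,0.13],[38,4,-7,0,0,7.9,0.13],[0,0,10,0,0,0.0,0.13],[0,0,10,0,0,0.0,0.13],[0,0,9,0,0,0.0,0.13],[0,0,8,0,0,0.0,0.13],[0,0,0,0,0,0.0,0.13],[-8,0,0,0,0,0.0,0.13],[-8,0,0,0,0,0.0,0.13],[-9,0,0,0,0,-1.4,0.13],[-9,-1,0,0,0,-1.8,0.13],[-8,0,0,0,0,-1.8,0.13]]
[[-9,-1,0,0,0,-2.2,0.13],[-8,0,0,0,0,-2.3,0.13],[-9,-1,0,0,0,-2.7,0.13],[-8,-1,0,0,0,-3.2,0.13],[-9,-1,0,0,0,-3.8,0.13],[-8,-1,0,0,0,-4.2,0.13],[-9,-1,0,0,0,-5.1,0.13],[-8,-2,0,0,0,-5.7,0.13],[-9,-1,0,0,0,-6.5,0.13],[-8,-2,0,0,0,-7.1,0.13],[-9,-2,0,0,0,-7.4,0.13],[-8,-2,0,0,0,-7.3,0.13]]
```

apply_moves(series=[[37,10,-7,0,0,8,0.13],[38,4,-7,0,0,7.9,0.13],[0,0,0,0,0,0,0.13],[0,0,10,0,0,0,0.13],[0,0,10,0,0,0,0.13],[0,0,9,0,0,0,0.13],[0,0,6,0,0,0,0.13],[0,0,0,0,0,0,0.13]])

```text
time_s: 6.15
position: [0.6877, 0.122, 0.0596]
tool_rot: [[0.905, 0.426, -0.001], [0.426, -0.905, -0.0], [-0.001, -0.0, -1.0]]
ft_force: [0.7, -0.0, 0.5]
grip_width: 0.0111
gripper_force: 0.0
```

```bash
cat >> h.py <<'E'
def tips(im,st):
    R=np.array(st["tool_rot"]);p=np.array(st["position"])
    v,u=np.mgrid[200:300,260:370];uv=np.c_[u.ravel(),v.ravel()]
    P=(pt(im,uv,st)-p)@R*1000;z=im["z_map"][uv[:,1],uv[:,0]]
    Q=P[(z>0)&(z<.16)&(abs(P[:,1])<25)&(abs(P[:,0])<14)&(P[:,2]<-18)];print("tip tool z",np.sort(Q[:,2])[-12::2].round(1))
E
python3 - <<'E'
from h import *
im,st=brass();tips(im,st)
push((.656,.107),near=True)
E
```

```text
gate -90.2 70.0 r 10.3 tool [-44.9   1.  -16.9] world [0.6475 0.1019 0.0765]
gate -97.1 84.0 r 10.1 tool [-29.4   1.3 -16.9] world [0.6617 0.1082 0.0765]
gate -146.3 65.0 r 13.5 tool [-23.5 -51.  -16.9] world [0.6448 0.1581 0.0765]
tcp [0.6877 0.122  0.0596] gate [-111.9  109.4] yaw 25.2 0.0111 [ 0.7 -0.   0.5] 6.15
tip tool z [-19.2 -19.1 -18.9 -18.8 -18.4 -18.1]
gate frame start [-0.0957  0.0783]
[574.8  37.2  58.1] 87.7 18
[[-6,0,2,0,0,0.0,0.13],[-5,0,0,0,0,0.0,0.13],[-5,0,0,0,0,0.0,0.13],[-9,0,0,0,0,-1.4,0.13],[-9,-1,0,0,0,-1.7,0.13],[-8,0,0,0,0,-1.9,0.13],[-9,-1,0,0,0,-2.1,0.13],[-8,-1,0,0,0,-2.4,0.13],[-8,0,0,0,0,-2.7,0.13],[-9,-1,0,0,0,-3.2,0.13],[-8,-1,0,0,0,-3.8,0.13],[-9,-1,0,0,0,-4.2,0.13]]
[[-8,-1,0,0,0,-5.1,0.13],[-9,-2,0,0,0,-5.6,0.13],[-8,-1,0,0,0,-6.5,0.13],[-9,-2,0,0,0,-7.2,0.13],[-9,-2,0,0,0,-7.3,0.13],[-8,-2,0,0,0,-7.4,0.13]]
```

No contact force with the TCP reading below floor level, which confirms the offset. The grommet is 37 mm ahead and centred to 1 mm. Pushing.

apply_moves(series=[[-6,0,2,0,0,0,0.13],[-5,0,0,0,0,0,0.13],[-5,0,0,0,0,0,0.13],[-9,0,0,0,0,-1.4,0.13],[-9,-1,0,0,0,-1.7,0.13],[-8,0,0,0,0,-1.9,0.13],[-9,-1,0,0,0,-2.1,0.13],[-8,-1,0,0,0,-2.4,0.13],[-8,0,0,0,0,-2.7,0.13],[-9,-1,0,0,0,-3.2,0.13],[0,0,0,0,0,0,0.13]])

```text
time_s: 7.58
position: [0.6194, 0.0878, 0.0584]
tool_rot: [[0.759, 0.651, -0.0], [0.651, -0.759, -0.0], [-0.0, -0.0, -1.0]]
ft_force: [-0.6, 0.3, 0.4]
grip_width: 0.0109
gripper_force: 0.0
```

Run:
```python
from h import *
im,st=brass()
s,_=grab("side");f=s["frame"];hsv=cv2.cvtColor(f,cv2.COLOR_RGB2HSV)
m=((hsv[...,1]>100)&(hsv[...,0]<25)).astype(np.uint8);x=np.zeros_like(m);x[190:275,275:375]=1
n,l,t,c=cv2.connectedComponentsWithStats(m*x)
for i in range(1,n):
    if 10<t[i][4]<120:print(c[i].round(1),t[i],tg(on_z(s,[c[i]],.079)[0]).round(4))
cv2.imwrite("pics/w4.png",np.vstack([cv2.resize(im["frame"][180:330,200:440,::-1],None,fx=2,fy=2),cv2.resize(f[195:270,260:380,::-1],None,fx=4,fy=4,interpolation=cv2.INTER_CUBIC)[:300]]))
```

```text
gate 15.4 48.8 r 6.8 tool [-56.9  70.5 -18.1] world [ 0.6221 -0.0028  0.0765]
gate -53.7 20.8 r 7.9 tool [-30.4   0.9 -18.1] world [0.5969 0.0673 0.0765]
gate -65.2 33.7 r 9.0 tool [-13.1   1.2 -18.1] world [0.6103 0.0783 0.0765]
gate -143.6 60.6 r 14.7 tool [ 59.9 -37.9 -18.1] world [0.6402 0.1556 0.0765]
tcp [0.6194 0.0878 0.0584] gate [-75.   42.5] yaw 40.6 0.0109 [-0.6  0.3  0.4] 7.575
[354.6 190.7] [352 190   6   3  14] [ 0.11   -0.0149]
[315.1 231.3] [312 228   7   7  27] [-0.0653  0.0215]
[287.6 250. ] [283 246  10   8  44] [-0.1478  0.0571]
[344.3 254.3] [340 250  10   8  40] [-0.0947 -0.076 ]
[373.2 271.2] [371 266   4   9  17] [-0.1063 -0.1589]
```

View pics/w4.png

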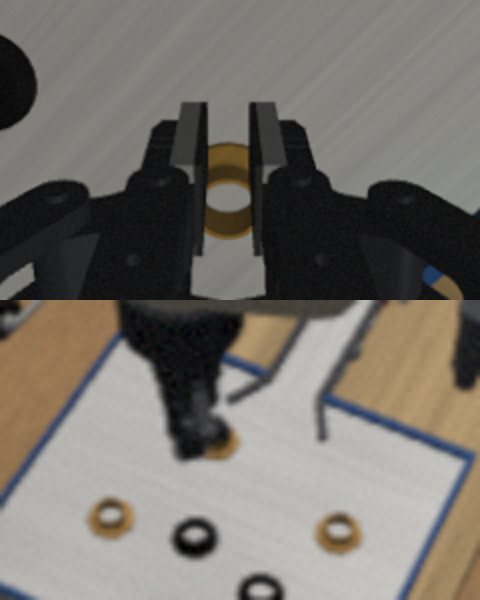

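The grommet is nested between the tips and centred, with the others in place. Continuing the curve into the gate.

```bash
sed -i 's/way=(\[wp(0,.011,z,12)\] if near/way=([] if near==2 else [wp(0,.011,z,12)] if near/' h.py; sed -i 's/+\[wp(0,.001,z,8)\]/+([] if near==2 else [wp(0,.001,z,8)])/' h.py
python3 - <<'E'
from h import *
push(tw([-.062,.0286]),near=2,ctrl=(-.042,0),end=(-.006,0))
E
```

```text
gate frame start [-0.062   0.0286]
[575.4  38.6  58.3] 87.7 8
[[-9,0,0,0,0,1.8,0.13],[-9,-2,0,0,0,-6.9,0.13],[-8,-2,0,0,0,-7.4,0.13],[-8,-2,0,0,0,-7.8,0.13],[-9,-2,0,0,0,-7.7,0.13],[-8,-1,0,0,0,-7.2,0.13],[-8,-2,0,0,0,-6.3,0.13],[-9,-1,0,0,0,-5.6,0.13]]
```

apply_moves(series=[[-8,-1,0,0,0,-1.5,0.13],[-9,-1,0,0,0,-4.5,0.13],[-8,-2,0,0,0,-6.5,0.13],[-8,-2,0,0,0,-7.8,0.13],[-9,-2,0,0,0,-7.7,0.13],[-8,-1,0,0,0,-7.2,0.13],[-8,-2,0,0,0,-6.3,0.13],[-8,-1,0,0,0,-5.6,0.13],[0,0,0,0,0,0,0.13]])

```text
time_s: 8.8
position: [0.5764, 0.0393, 0.0581]
tool_rot: [[0.04, 0.999, -0.0], [0.999, -0.04, -0.0], [-0.0, -0.0, -1.0]]
ft_force: [-0.0, -0.4, 0.0]
grip_width: 0.0108
gripper_force: 0.0
```

Run:
```python
from h import *
im,st=brass()
```

```text
gate 29.5 68.4 r 10.6 tool [-54.3  67.  -18.4] world [ 0.6412 -0.0177  0.0765]
gate 29.5 -64.9 r 10.6 tool [-54.4 -66.2 -18.3] world [ 0.508  -0.0124  0.0765]
gate 5.4 1.9 r 7.8 tool [-30.3   0.5 -18.4] world [0.5757 0.009  0.0765]
gate -11.8 2.4 r 9.0 tool [-13.    1.  -18.4] world [0.5768 0.0262 0.0765]
gate -89.1 -72.7 r 15.2 tool [ 64.2 -74.2 -18.4] world [0.5049 0.1064 0.0765]
gate -143.3 60.7 r 14.7 tool [118.5  59.2 -18.4] world [0.6403 0.1552 0.0765]
tcp [0.5764 0.0393 0.0581] gate [-24.8   1.4] yaw 87.7 0.0108 [-0.  -0.4  0. ] 8.8
```

apply_moves(series=[[7,-1,0,0,0,0,0.13],[0,0,-1,0,0,0,0],[0,0,0,0,0,0,0],[-8,0,0,0,0,0,0],[-8,0,0,0,0,0,0],[-8,0,0,0,0,0,0],[-8,0,0,0,0,0,0],[0,0,0,0,0,0,0],[6,0,0,0,0,0,0],[12,0,-12,0,0,0,0],[12,0,-12,0,0,0,0],[0,0,0,0,0,0,0.13]])

```text
time_s: 10.35
position: [0.5764, 0.046, 0.0846]
tool_rot: [[0.038, 0.999, 0.003], [0.999, -0.038, -0.0], [-0.0, 0.003, -1.0]]
ft_force: [0.1, 0.5, -0.3]
grip_width: 0.0108
gripper_force: 0.0
```

Run:
```python
from h import *
im,st=brass()
cv2.imwrite("pics/w5.png",im["frame"][:,:,::-1])
s,_=grab("side");f=s["frame"];hsv=cv2.cvtColor(f,cv2.COLOR_RGB2HSV)
m=((hsv[...,1]>100)&(hsv[...,0]<25)).astype(np.uint8);x=np.zeros_like(m);x[190:275,275:375]=1
n,l,t,c=cv2.connectedComponentsWithStats(m*x)
for i in range(1,n):
    if 10<t[i][4]<120:print(c[i].round(1),t[i],tg(on_z(s,[c[i]],.079)[0]).round(4))
push((.5053,.1068))
```

```text
gate 45.4 80.8 r 12.6 tool [-77.1  79.4   8.4] world [ 0.6529 -0.034   0.0765]
gate 45.4 -76.8 r 12.5 tool [-76.7 -78.2   7.9] world [ 0.4954 -0.0278  0.0765]
gate 23.7 1.8 r 15.9 tool [-55.3   0.5   8.2] world [ 0.5749 -0.0093  0.0765]
gate -89.2 -72.4 r 14.8 tool [ 57.8 -73.4   7.9] world [0.5052 0.1065 0.0765]
gate -143.6 60.6 r 14.8 tool [111.9  59.6   8.3] world [0.6402 0.1556 0.0765]
tcp [0.5764 0.046  0.0846] gate [-31.6   1.2] yaw 87.8 0.0108 [ 0.1  0.5 -0.3] 10.35
[353.5 190.8] [350 190   7   3  13] [ 0.1083 -0.0122]
[287.6 250.1] [283 246  10   8  43] [-0.148   0.0571]
[344.3 254.3] [340 250  10   8  40] [-0.0947 -0.076 ]
[372.9 271.8] [370 268   5   7  18] [-0.108  -0.1589]
gate frame start [-0.0895 -0.0723]
[575.2  37.6  58.3] 87.7 29
[[11,-15,-2,0,0,-9.2,0.13],[13,-13,-1,0,0,-9.2,0.13],[14,-11,-2,0,0,-9.2,0.13],[17,-8,-2,0,0,-9.2,0.13],[17,-6,-1,0,0,-9.2,0.13],[19,-3,-2,0,0,-9.2,0.13],[18,0,-2,0,0,-9.2,0.13],[0,0,10,0,0,-0.0,0.13],[0,0,10,0,0,-0.0,0.13],[0,0,9,0,0,-0.0,0.13],[0,0,8,0,0,-0.0,0.13],[0,0,0,0,0,-0.0,0.13]]
[[-5,0,0,0,0,-0.0,0.13],[-6,0,0,0,0,-0.0,0.13],[-5,0,0,0,0,-0.0,0.13],[-9,1,0,0,0,1.8,0.13],[-9,0,0,0,0,2.1,0.13],[-8,1,0,0,0,2.3,0.13],[-9,1,0,0,0,2.8,0.13],[-8,0,0,0,0,3.0,0.13],[-9,1,0,0,0,3.7,0.13],[-8,1,0,0,0,4.1,0.13],[-9,2,0,0,0,4.9,0.13],[-9,1,0,0,0,5.5,0.13]]
[[-8,2,0,0,0,6.1,0.13],[-9,1,0,0,0,6.8,0.13],[-8,2,0,0,0,7.2,0.13],[-9,2,0,0,0,7.3,0.13],[-8,2,0,0,0,6.9,0.13]]
```

The first grommet is in the slot at x≈24 mm. Next is the one on the other side.

apply_moves(series=[[11,-15,-2,0,0,-9.2,0.13],[13,-13,-1,0,0,-9.2,0.13],[14,-11,-2,0,0,-9.2,0.13],[17,-8,-2,0,0,-9.2,0.13],[17,-6,-1,0,0,-9.2,0.13],[19,-3,-2,0,0,-9.2,0.13],[18,0,-2,0,0,-9.2,0.13],[0,0,10,0,0,0,0.13],[0,0,10,0,0,0,0.13],[0,0,9,0,0,0,0.13],[0,0,8,0,0,0,0.13],[0,0,0,0,0,0,0.13]])

```text
time_s: 11.95
position: [0.4734, 0.1229, 0.0574]
tool_rot: [[-0.884, 0.468, -0.001], [0.468, 0.884, -0.0], [0.001, -0.001, -1.0]]
ft_force: [-1.0, 0.7, 0.7]
grip_width: 0.0114
gripper_force: 0.0
```

Run:
```python
from h import *
im,st=brass()
push((.5052,.1066),near=True,end=(-.005,.001))
```

```text
gate -89.8 -71.5 r 16.1 tool [-36.3   1.3 -19.2] world [0.5061 0.1071 0.0765]
tcp [0.4734 0.1229 0.0574] gate [-104.3 -104.8] yaw 152.1 0.0114 [-1.   0.7  0.7] 11.95
gate frame start [-0.0893 -0.0724]
[575.4  37.8  57.9] 88.9 17
[[-6,0,0,0,0,-0.3,0.13],[-5,0,0,0,0,0.0,0.13],[-5,0,0,0,0,0.0,0.13],[-9,1,0,0,0,1.8,0.13],[-9,0,0,0,0,2.1,0.13],[-8,1,0,0,0,2.2,0.13],[-9,0,0,0,0,2.6,0.13],[-8,1,0,0,0,3.1,0.13],[-8,1,0,0,0,3.3,0.13],[-9,1,0,0,0,4.0,0.13],[-9,1,0,0,0,4.8,0.13],[-8,2,0,0,0,5.2,0.13]]
[[-9,1,0,0,0,6.2,0.13],[-8,2,0,0,0,6.7,0.13],[-9,2,0,0,0,7.1,0.13],[-8,1,0,0,0,7.3,0.13],[-9,2,0,0,0,7.1,0.13]]
```

Aligned to 1 mm, and no contact force. Pushing.

apply_moves(series=[[-6,1,0,0,0,-0.3,0.13],[-5,0,0,0,0,0,0.13],[-5,0,0,0,0,0,0.13],[-9,1,0,0,0,1.8,0.13],[-9,0,0,0,0,2.1,0.13],[-8,1,0,0,0,2.2,0.13],[-9,0,0,0,0,2.6,0.13],[-8,1,0,0,0,3.1,0.13],[-8,1,0,0,0,3.3,0.13],[-9,1,0,0,0,4,0.13],[-9,1,0,0,0,4.8,0.13],[0,0,0,0,0,0,0.13]])

```text
time_s: 13.5
position: [0.5479, 0.0806, 0.058]
tool_rot: [[-0.622, 0.783, 0.0], [0.783, 0.622, -0.0], [-0.0, 0.0, -1.0]]
ft_force: [1.1, 0.3, 0.3]
grip_width: 0.011
gripper_force: 0.0
```

Run:
```python
from h import *
im,st=brass()
p=np.array(st["position"]);R=np.array(st["tool_rot"]);g=p[:2]-.0192*R[:2,0];print("nest",tg(g).round(4))
push(g,near=2,ctrl=(-.040,.001),end=(-.005,.001))
```

```text
gate 19.3 -43.7 r 10.6 tool [-54.1 -66.3 -18.5] world [ 0.5296 -0.0031  0.0765]
gate -42.2 -8.5 r 7.7 tool [-30.4   0.5 -18.5] world [0.5672 0.057  0.0765]
gate -55.4 -20.3 r 8.9 tool [-12.8   0.1 -18.5] world [0.5559 0.0706 0.0765]
gate -144.4 63.1 r 17.6 tool [  0.2 121.4 -18.5] world [0.6428 0.1562 0.0765]
tcp [0.5479 0.0806 0.058 ] gate [-65.  -28.7] yaw 128.5 0.011 [1.1 0.3 0.3] 13.5
nest [-0.0504 -0.0162]
gate frame start [-0.0504 -0.0162]
[575.6  38.1  58. ] 87.8 8
[[-9,1,0,0,0,-0.4,0.13],[-5,2,0,0,0,7.2,0.13],[-4,2,0,0,0,7.2,0.13],[-4,1,0,0,0,5.2,0.13],[-4,2,0,0,0,5.3,0.13],[-9,2,0,0,0,7.2,0.13],[-9,1,0,0,0,5.3,0.13],[-8,1,0,0,0,3.8,0.13]]
```

apply_moves(series=[[-9,1,0,0,0,0,0.13],[-5,2,0,0,0,6.8,0.13],[-4,2,0,0,0,7.2,0.13],[-4,1,0,0,0,5.2,0.13],[-4,2,0,0,0,5.3,0.13],[-9,2,0,0,0,7.2,0.13],[-9,1,0,0,0,5.3,0.13],[-8,1,0,0,0,3.7,0.13],[0,0,0,0,0,0,0.13],[7,0,0,0,0,0,0.13],[0,0,-1,0,0,0,0],[0,0,0,0,0,0,0]])

```text
time_s: 15.05
position: [0.5757, 0.0456, 0.0593]
tool_rot: [[0.037, 0.999, 0.0], [0.999, -0.037, -0.0], [-0.0, 0.0, -1.0]]
ft_force: [-0.0, 0.8, 1.1]
grip_width: -0.0002
gripper_force: 0.0
```

Run:
```python
from h import *
im,st=brass()
```

```text
gate 23.5 60.0 r 11.3 tool [-54.8  59.4 -17.2] world [ 0.633  -0.0113  0.0765]
gate 23.4 -57.2 r 10.9 tool [-54.4 -57.9 -17.3] world [ 0.5159 -0.0066  0.0765]
gate 20.4 1.4 r 8.0 tool [-51.5   0.7 -17.2] world [ 0.5746 -0.0059  0.0765]
gate -144.0 60.7 r 15.2 tool [112.7  60.6 -17.2] world [0.6404 0.156  0.0765]
tcp [0.5757 0.0456 0.0593] gate [-31.1   0.5] yaw 87.9 -0.0002 [-0.   0.8  1.1] 15.05
```

apply_moves(series=[[-8,0,0,0,0,0,0],[-8,0,0,0,0,0,0],[-8,0,0,0,0,0,0],[-8,0,0,0,0,0,0],[0,0,0,0,0,0,0],[6,0,0,0,0,0,0],[12,0,-12,0,0,0,0],[12,0,-12,0,0,0,0],[0,0,0,0,0,0,0.13]])

```text
time_s: 16.23
position: [0.5763, 0.0445, 0.0846]
tool_rot: [[0.036, 0.999, 0.003], [0.999, -0.036, -0.0], [-0.0, 0.003, -1.0]]
ft_force: [-0.7, 0.4, -0.1]
grip_width: 0.0113
gripper_force: 0.0
```

Run:
```python
from h import *
im,st=brass()
cv2.imwrite("pics/w6.png",im["frame"][:,:,::-1])
push((.6402,.1556),end=(-.005,.001))
```

```text
gate 46.7 80.8 r 12.6 tool [-77.1  79.4   8.4] world [ 0.6528 -0.0354  0.0765]
gate 46.5 -76.4 r 11.8 tool [-76.3 -77.8   7.9] world [ 0.4958 -0.0289  0.0765]
gate 31.7 2.2 r 22.4 tool [-61.8   0.9   8.2] world [ 0.575  -0.0173  0.0765]
gate -143.6 60.6 r 14.8 tool [113.3  60.    8.3] world [0.6403 0.1556 0.0765]
tcp [0.5763 0.0445 0.0846] gate [-30.1   1.1] yaw 87.9 0.0113 [-0.7  0.4 -0.1] 16.225
gate frame start [-0.1436  0.0605]
[575.8  37.9  57.8] 88.9 28
[[36,20,-3,0,0,8.6,0.13],[38,15,-3,0,0,8.7,0.13],[40,8,-2,0,0,8.6,0.13],[41,3,-3,0,0,8.6,0.13],[0,0,10,0,0,0.0,0.13],[0,0,10,0,0,0.0,0.13],[0,0,8,0,0,0.0,0.13],[0,0,9,0,0,0.0,0.13],[0,0,0,0,0,0.0,0.13],[-8,0,0,0,0,0.0,0.13],[-8,0,0,0,0,0.0,0.13],[-10,-1,0,0,0,-0.6,0.13]]
[[-8,0,0,0,0,-0.8,0.13],[-9,0,0,0,0,-0.8,0.13],[-10,0,0,0,0,-0.9,0.13],[-9,-1,0,0,0,-0.9,0.13],[-9,0,0,0,0,-1.1,0.13],[-9,0,0,0,0,-1.2,0.13],[-8,0,0,0,0,-1.3,0.13],[-9,-1,0,0,0,-1.5,0.13],[-9,0,0,0,0,-1.7,0.13],[-10,-1,0,0,0,-2.0,0.13],[-9,0,0,0,0,-2.3,0.13],[-9,-1,0,0,0,-2.7,0.13]]
[[-9,-1,0,0,0,-3.3,0.13],[-9,-1,0,0,0,-3.8,0.13],[-9,-1,0,0,0,-4.7,0.13],[-9,-1,0,0,0,-5.9,0.13]]
```

View pics/w6.png

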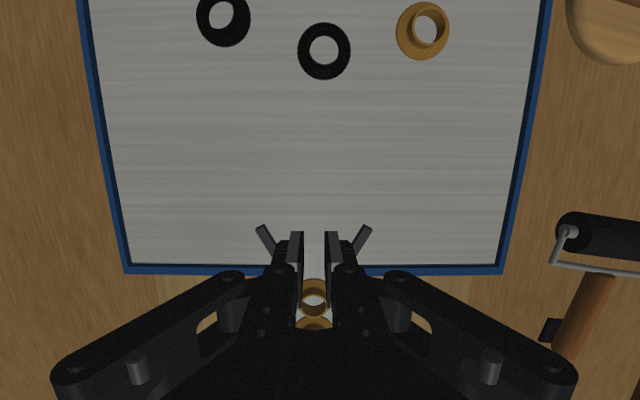

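The wrist view shows two brass grommets in the slot at (313,298) and (313,325), the blacks at (223,15) and (324,50), and the last brass at (424,30). Going for the last one.

apply_moves(series=[[36,20,-3,0,0,8.6,0.13],[38,15,-3,0,0,8.7,0.13],[40,8,-2,0,0,8.6,0.13],[41,3,-3,0,0,8.6,0.13],[0,0,0,0,0,0,0.13],[0,0,10,0,0,0,0.13],[0,0,10,0,0,0,0.13],[0,0,8,0,0,0,0.13],[0,0,9,0,0,0,0.13],[0,0,0,0,0,0,0.13]])

```text
time_s: 17.52
position: [0.6612, 0.1826, 0.0562]
tool_rot: [[0.597, 0.802, -0.002], [0.802, -0.597, -0.0], [-0.001, -0.001, -1.0]]
ft_force: [0.9, 0.2, -0.9]
grip_width: 0.0112
gripper_force: 0.0
```

Run:
```python
from h import *
im,st=brass()
push((.6402,.1556),near=True,end=(-.005,.001))
```

```text
gate -142.8 59.9 r 16.3 tool [-35.3  -0.8 -20.2] world [0.6395 0.1548 0.0765]
tcp [0.6612 0.1826 0.0562] gate [-171.4   80.5] yaw 53.3 0.0112 [ 0.9  0.2 -0.9] 17.525
gate frame start [-0.1436  0.0605]
[575.3  38.1  57.9] 88.8 20
[[-5,-1,-1,0,0,-0.1,0.13],[-5,0,0,0,0,0.0,0.13],[-5,0,0,0,0,0.0,0.13],[-10,0,0,0,0,-0.6,0.13],[-9,0,0,0,0,-0.7,0.13],[-9,0,0,0,0,-0.8,0.13],[-9,-1,0,0,0,-0.9,0.13],[-9,0,0,0,0,-1.0,0.13],[-9,0,0,0,0,-1.1,0.13],[-9,0,0,0,0,-1.2,0.13],[-9,-1,0,0,0,-1.3,0.13],[-9,0,0,0,0,-1.5,0.13]]
[[-9,-1,0,0,0,-1.7,0.13],[-9,0,0,0,0,-2.0,0.13],[-9,-1,0,0,0,-2.3,0.13],[-9,0,0,0,0,-2.7,0.13],[-9,-1,0,0,0,-3.3,0.13],[-9,-1,0,0,0,-3.8,0.13],[-9,-1,0,0,0,-4.7,0.13],[-9,-2,0,0,0,-5.8,0.13]]
```

apply_moves(series=[[-5,-1,-1,0,0,0,0.13],[-5,0,0,0,0,0,0.13],[-5,0,0,0,0,0,0.13],[-10,0,0,0,0,-0.6,0.13],[-9,0,0,0,0,-0.7,0.13],[-9,0,0,0,0,-0.8,0.13],[-9,-1,0,0,0,-0.9,0.13],[-9,0,0,0,0,-1,0.13],[-9,0,0,0,0,-1.1,0.13],[-9,0,0,0,0,-1.2,0.13],[-9,-1,0,0,0,-1.3,0.13],[0,0,0,0,0,0,0.13]])

```text
time_s: 19.08
position: [0.6092, 0.1114, 0.0582]
tool_rot: [[0.486, 0.874, -0.0], [0.874, -0.486, -0.0], [-0.0, -0.0, -1.0]]
ft_force: [0.1, -0.1, 0.5]
grip_width: 0.0111
gripper_force: 0.0
```

Run:
```python
from h import *
im,st=brass()
p=np.array(st["position"]);R=np.array(st["tool_rot"]);g=p[:2]-.0192*R[:2,0];print("nest",tg(g).round(4))
push(g,near=2,ctrl=(-.040,.001),end=(-.005,.001))
```

```text
gate -70.8 18.4 r 7.9 tool [-30.3   0.8 -18.3] world [0.5952 0.0845 0.0765]
gate -86.6 26.0 r 8.7 tool [-12.8   0.5 -18.3] world [0.6034 0.1    0.0765]
tcp [0.6092 0.1114 0.0582] gate [-98.2  31.3] yaw 60.9 0.0111 [ 0.1 -0.1  0.5] 19.075
nest [-0.0811  0.0226]
gate frame start [-0.0811  0.0226]
[575.9  38.1  58.2] 87.7 9
[[-10,0,0,0,0,-1.1,0.13],[-9,-1,0,0,0,-2.2,0.13],[-8,-1,0,0,0,-2.4,0.13],[-9,0,0,0,0,-2.8,0.13],[-9,-1,0,0,0,-3.0,0.13],[-9,-1,0,0,0,-3.3,0.13],[-9,-1,0,0,0,-3.7,0.13],[-9,-1,0,0,0,-4.0,0.13],[-9,-1,0,0,0,-4.3,0.13]]
```

apply_moves(series=[[-10,0,0,0,0,-1.1,0.13],[-9,-1,0,0,0,-2.2,0.13],[-8,-1,0,0,0,-2.4,0.13],[-9,0,0,0,0,-2.8,0.13],[-9,-1,0,0,0,-3,0.13],[-9,-1,0,0,0,-3.3,0.13],[-9,-1,0,0,0,-3.7,0.13],[-9,-1,0,0,0,-4,0.13],[-9,-1,0,0,0,-4.3,0.13],[0,0,0,0,0,0,0.13],[7,0,0,0,0,0,0.13],[0,0,-1,0,0,0,0]])

```text
time_s: 20.62
position: [0.5762, 0.0462, 0.0591]
tool_rot: [[0.039, 0.999, -0.0], [0.999, -0.039, 0.0], [0.0, -0.0, -1.0]]
ft_force: [-0.3, -0.4, 0.2]
grip_width: 0.0
gripper_force: 0.0
```

Run:
```python
from h import *
im,st=brass()
```

```text
gate 22.4 60.2 r 10.9 tool [-54.2  59.2 -17.4] world [ 0.6333 -0.0103  0.0765]
gate 22.1 -56.8 r 11.2 tool [-53.9 -57.8 -17.4] world [ 0.5164 -0.0054  0.0765]
gate 20.3 1.7 r 8.5 tool [-52.1   0.7 -17.4] world [ 0.5749 -0.0059  0.0765]
tcp [0.5762 0.0462 0.0591] gate [-31.8   0.9] yaw 87.8 0.0 [-0.3 -0.4  0.2] 20.625
```

apply_moves(series=[[-8,0,0,0,0,0,0],[-8,0,0,0,0,0,0],[-8,0,0,0,0,0,0],[-8,0,0,0,0,0,0],[0,0,0,0,0,0,0],[6,0,0,0,0,0,0],[10,0,-20,0,0,0,0],[0,0,-50,0,0,0,0],[-30,0,-50,0,0,0,0],[-40,0,-50,0,0,0,0],[-20,0,-50,0,0,0,0],[0,0,0,0,0,0,0]])

```text
time_s: 22.18
position: [0.5731, -0.0606, 0.2817]
tool_rot: [[0.041, 0.999, 0.007], [0.999, -0.041, -0.002], [-0.002, 0.007, -1.0]]
ft_force: [-0.0, 0.3, -0.1]
grip_width: -0.0002
gripper_force: 0.0
```

Run:
```python
from h import *
im,st=brass()
s,_=grab("side")
w=im["frame"][:,:,::-1];w=cv2.resize(w[80:330,200:430],None,fx=1.6,fy=1.6)
t=cv2.resize(s["frame"][160:310,240:400,::-1],None,fx=2.6,fy=2.6,interpolation=cv2.INTER_CUBIC)
H=max(w.shape[0],t.shape[0]);o=np.zeros((H,w.shape[1]+t.shape[1],3),np.uint8);o[:w.shape[0],:w.shape[1]]=w;o[:t.shape[0],w.shape[1]:]=t
cv2.imwrite("pics/end.png",o);print(o.shape)
```

```text
tcp [ 0.5731 -0.0606  0.2817] gate [75.1  2.1] yaw 87.7 -0.0002 [-0.   0.3 -0.1] 22.175
(400, 784, 3)
```

View pics/end.png

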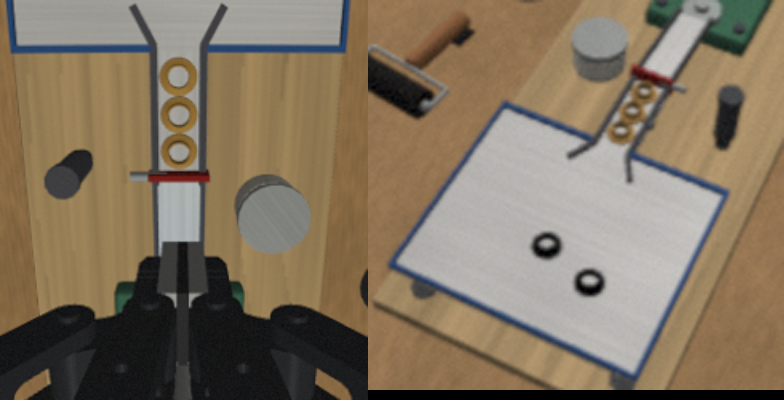

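The final view shows all three brass grommets in a row in the slot, at (178,75), (179,113) and (179,152) in the left panel. They lie between the gate (row 47) and the red stop (row 176). Both blacks are still in the pan, the tin and punch are standing, and the hand is clear.

```bash
python3 -c "
from rig import env
print(env.close_job())"
```

```text
the job is handed in; nothing more can be done
None
```

The job is handed in at about 22 s: all three brass grommets lie in a row in the feed slot, both black ones are still in the pan, the tin and punch stand undisturbed, and the hand is clear; the hand-in call returned no verdict.

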